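# Set the sawing cradle's screw stop and load the blank

### The arm

A 6-joint arm with a two-finger parallel gripper is mounted at the origin on a cart in front of the work surface, level with it; the furniture and walls round the work are solid. World frame = base frame: x ahead of the robot, y to its left, z up, the work surface at z = 0. Lengths are in m, angles in rad, forces in N, time in s.
With the tool pointing down it reaches from about 0.375 to 0.975 m from the base axis. Payload 3.8 kg.
Tool frame: the origin (TCP) lies midway between the tips of the shut fingers; the grasp point (between the pads) lies 19 mm behind it; z points along the fingers, y is the line along which they close (so a half turn about z gives the same grasp; the last joint's range is limited). The gripper opens to 88 mm and grips with 3 to 60 N. Pads are 18 mm wide; open, the fingers measure 123 mm over their backs; the gripper's body (75 mm by 187 mm) begins 45 mm behind the grasp point.
Start: joints at [1.108, 0.264, 1.604, -0, 1.274, -0.037], TCP at [0.279, 0.615, 0.21] pointing down, gripper open.
Joint ranges: [-2.63, 2.63], [-0.94, 2.18], [0.31, 2.57], [-1.31, 4.45], [0, 2.66], [-2.55, 2.55]. Speed limits (rad/s): [2.57, 2.57, 3.14, 3.14, 3.14, 3.14].

### API

Orientations are given as a rotation vector (axis times angle).
In Python, from cell import manip, inverse_kinematics, cams, order gives the robot as it stands. Calls block until the motion is done:
- manip.move_pose(position, orientation): joint-space move of the TCP to a pose.
- manip.move_linear(position, rate=0.15, rot=None): straight line of the TCP; rot=None keeps the orientation; rate is the mean speed in m/s.
- manip.set_joints(angles): joint-space move.
- manip.set_gripper(opening, force=None): finger opening in m; force is the grip in N (None keeps the last); returns when the fingers have stopped.
- manip.dwell(seconds).
- inverse_kinematics(position, orientation): joint angles nearest the present ones, or None.
- manip.state(): the state.
- cams.capture(name): name is "scene" or "top"; returns a dict with "image" (420x560x3 uint8, blue, green, red), "z_map" (420x560 float32, m along the optical axis (not along the pixel's ray), 0 where there is no reading), "intrinsics" (3x3 intrinsics, pixels), "k1" (the pictures are not rectified: a ray, as slopes to the right and down, at radius r is drawn at 1 + k1 r^2 times it, then the intrinsics apply), "position" and "orientation" of the camera in the world. Camera axes: x right, y down, z forward; pixel columns grow to the right and rows downward; lengths in m; the calibration is good to about 2 mm. A picture is of the moment at which its call begins.
A pose or a line that the arm cannot do raises manip.IKError and nothing moves.
- order.close_job(): hands the job in; it is judged then, once.
The state is a dict: "clock": time; "joint_pos": joint angles; "joint_velocities": joint speeds; "tau": joint torques, N m; "tool_pos": TCP position; "tcp_rot": TCP orientation; "contact_force": force on the tool from outside, world axes, zero at the start; "moment": the same for the moment, N m; "gripper_width": finger opening in m; "grasp_force": force on a finger pad.
Only numpy, scipy, OpenCV 4.12 (cv2) and the standard library are available. Lean on these libraries where they do the work, as an engineer would, in place of code of your own. Each camera call takes 0.05 s, during which the arm holds its last target. There are 200 camera calls.

### The job

Set the length stop of the sloping sawing cradle to its brass cursor: with the crank, wind the stop up the slope until its pointer is about 5 mm past the cursor, then wind it back down until the pointer is level with the cursor, so that the screw's play is taken up and a blank pushed against it cannot shove it back. Then lay the longer of the two square wooden blanks flat in the channel, clear of the stop, and push it up the slope until its end rests against the stop under the lip; the stop must stay where you set it. Leave the cursor, the shorter blank, the sanding pad and the pencil where they are.

Things in the scene. Friction and masses are not known exactly. Their poses are not given: they have to be found in the camera images.
- channel_low (a point): Point on the cradle's plywood bed (250 mm long), mid-channel at the low end nearest the robot, 42 mm above the bench. Axes: x up the slope along the channel (8 degrees above level, away from the robot), y to the left, z off the bed. The channel is 30 mm wide between wooden strips 5 mm thick, 6 mm high, from x = 3 to 222 mm, sawn through at x = 70. The cradle is screwed down.
- crank_axis (a point): Point on the leadscrew's axis, in the plane of the middle of the crank's sleeve, 36 mm in front of the bed's low end; axes as channel_low; fixed. The screw runs parallel to the channel, 62 mm to its right, 25 mm above the bed; its low bearing block and the hub reach 13 mm above the axis.
- crank_grip (a point): Middle of the crank's black sleeve (14 mm diameter, 36 mm long, parallel to the screw), 26 mm from crank_axis; goes round with the crank; ignore its orientation. The sleeve spins freely on its pin: held from above it can be led all round the circle without turning the hand (3 to 4 N). The crank's arm begins 19 mm up-slope of this point.
- crank (a joint): Angle of the crank, rad. 0: sleeve above the axis (+z of crank_axis). It grows clockwise seen from the robot (sleeve from +z towards -y, the right) and so winds the nut up the slope, 10 mm a turn. Stays where it is left; several turns are free either way.
- nut_mid (a point): Top middle of the brass nut on the leadscrew; axes as channel_low. It sits in the stop's fork with 5 mm of play in all: its x is -2.5 to +2.5 mm from stop_mid. At -2.5 mm it bears on the fork's lower lug and pushes the stop down the slope (play taken up, the stop cannot go back up); at +2.5 mm it pushes the stop up.
- stop_mid (a point): Middle of the fork of the aluminium stop, on top, at the height of nut_mid; axes as channel_low. The stop slides stiffly (5 N) along the rail and moves only when the nut reaches one of the fork's lugs.
- pointer_tip (a point): Tip of the stop's steel pointer, which lies over the scale on the right (-y) side of the cradle; axes as channel_low. It moves with the stop.
- cursor_tip (a point): Tip of the small brass cursor (14 mm wide) clamped on the scale's outer edge, 1 to 3 mm to the right of the pointer's path and level with it; axes as channel_low. At the start it is 14 to 28 mm further up the slope than the pointer.
- stop_face (a point): Point on the bed, mid-channel, in the plane of the stop's face that looks down the slope; axes as channel_low. The face is 30 mm wide and goes from 7 to 28 mm above the bed; a lip 28 to 33 mm above the bed overhangs it by 12 mm down the slope.
- pen_blank: The longer square wooden blank, olive wood, 23 x 130 x 22 mm (x, y, z of its frame), 0.07 kg; origin at the centre of its underside, long axis y. Lies flat on the bench, to the left or to the right of the cradle.
- pen_blank2: The shorter square blank, pale ash, 20 x 110 x 20 mm; origin at the centre of its underside, long axis y. Lies on the other side of the cradle; not to be moved.
- sanding_pad: Grey sanding pad, 64 x 95 x 21 mm, on the bench at the right; origin at the centre of its underside. Not to be moved.
- pencil: Red pencil, 134 mm long, 7 mm thick, on the bench to the left of the cradle's upper end; not to be moved.
Things that resemble listed ones, but are neither listed nor needed, are in the scene too. Leave any orange look-alike of the pen_blank alone.

How it is judged:
On the way, in this order (a step that is already met when the one before it is completed fails the run):
1. the stop's pointer is wound at least 2.5 mm past the cursor (x of pointer_tip in the frame of cursor_tip above 0.0025 m), for 0.1 s.
2. the pointer is back level with the cursor (2 mm), play taken up from above, the blank not yet at the stop (x of pointer_tip in the frame of cursor_tip between -0.002 and 0.002 m and x of nut_mid in the frame of stop_mid below -0.0017 m and distance between pen_blank and stop_face above 0.073 m), for 0.2 s.
3. the long blank lies flat in the channel, at least 5 mm short of the stop (x of pen_blank in the frame of stop_face below -0.07 m and x of pen_blank in the frame of channel_low above 0.02 m and y of pen_blank in the frame of channel_low between -0.007 and 0.007 m and z of pen_blank in the frame of channel_low below 0.003 m and angle between the y axis of pen_blank and the x axis of channel_low, either way round below 0.1 rad), for 0.1 s.
At the end, for the whole second after the job is handed in: The pointer is level with the cursor within 2 mm, the nut bears on the fork's lower lug (at least 1.7 mm down-slope of the fork's middle), and the longer blank lies at rest, flat in the channel (within 3 mm in height, 7 mm sideways, 0.1 rad), its upper end within 2 mm of the stop's face (x of pointer_tip in the frame of cursor_tip between -0.002 and 0.002 m and x of nut_mid in the frame of stop_mid below -0.0017 m and x of pen_blank in the frame of stop_face between -0.067 and -0.062 m and y of pen_blank in the frame of stop_face between -0.007 and 0.007 m and z of pen_blank in the frame of stop_face between -0.003 and 0.003 m and angle between the y axis of pen_blank and the x axis of channel_low, either way round below 0.1 rad and linear speed of pen_blank below 0.01 m/s); the robot touches nothing.
It fails at once if the brass cursor is shifted by more than 2 mm (distance of cursor_tip from where it was at the start of the episode above 0.002 m).
It fails at once if the shorter blank is moved by more than 15 mm (distance of pen_blank2 from where it was at the start of the episode above 0.015 m).
It fails at once if the sanding pad is moved by more than 15 mm (distance of sanding_pad from where it was at the start of the episode above 0.015 m).
It fails at once if the pencil is moved by more than 20 mm (distance of pencil from where it was at the start of the episode above 0.02 m).
It also fails if it takes over 72 s, if anything falls off the work surface, if the arm or the gripper's body presses on something with over 40 N, if the wrist force passes 120 N, or if a joint passes its speed limit or range.

## Working session

There is one attempt and no reset: what is moved stays moved. The work goes in short steps, each a Python script; the robot and the scene stay as the last script left them, time stands still between calls to the robot, and variables do not carry over. Pictures are saved under pics/ and viewed, at most 10 in all, crops included, and the job is handed in when it is done.

```bash
ls; mkdir -p pics
cat > h.py <<'E'
import numpy as np, cv2
from scipy.spatial.transform import Rotation as R
from cell import manip, inverse_kinematics, cams, order
def Rm(o):
    o=np.array(o,float)
    if o.shape==(3,3): return o
    return R.from_rotvec(o).as_matrix() if o.size==3 else R.from_quat(o).as_matrix()
def slopes(c,uv):
    K=np.array(c["intrinsics"]);d=np.array([c["k1"],0,0,0,0],float)
    return cv2.undistortPoints(np.array(uv,float).reshape(-1,1,2),K,d).reshape(-1,2)
def world(c,u,v,z=None):
    s=slopes(c,[u,v])[0]; ray=np.r_[s,1]
    if z is None: z=c["z_map"][int(round(v)),int(round(u))]
    return np.array(c["position"])+Rm(c["orientation"])@(ray*z)
def at_height(c,u,v,h):
    s=slopes(c,[u,v])[0]; r=Rm(c["orientation"])@np.r_[s,1]; p=np.array(c["position"])
    return p+r*(h-p[2])/r[2]
def proj(c,P):
    p=Rm(c["orientation"]).T@(np.array(P,float)-np.array(c["position"]))
    q=cv2.projectPoints(p.reshape(1,1,3),np.zeros(3),np.zeros(3),np.array(c["intrinsics"]),np.array([c["k1"],0,0,0,0],float))[0]
    return q.ravel()
E
python3 - <<'E'
from h import *
import pickle
for n in("top","scene"):
    c=cams.capture(n); pickle.dump(c,open(n+"0.pkl","wb")); cv2.imwrite(f"pics/{n}0.png",c["image"])
    print(n,c["intrinsics"],c["k1"],c["position"],c["orientation"])
s=manip.state();print(s)
E
```

```text
pics
top [[433.40432513   0.         277.25900535]
 [  0.         433.40432513 199.8510803 ]
 [  0.           0.           1.        ]] 0.029613197167661025 [ 0.34560379 -0.02696123  1.21992319] [-2.12546638  2.1658373  -0.21190459]
scene [[438.40866782   0.         288.50796124]
 [  0.         438.40866782 215.80710612]
 [  0.           0.           1.        ]] -0.11819007617690373 [-0.36936722 -0.62105948  0.69550629] [-1.88205382  1.00261811 -0.59373279]
{'clock': 0.1, 'joint_pos': array([ 1.10811521e+00,  2.64662489e-01,  1.60524165e+00,  1.55342096e-05,
        1.27371732e+00, -3.69003411e-02]), 'joint_velocities': array([ 0.00193948, -0.00169173, -0.00238809, -0.00045496, -0.00270858,
        0.00058283]), 'tau': array([-8.94332152e-04, -5.03619254e+01, -3.58071291e+01,  7.29809026e-02,
        2.32187501e-02, -4.82388009e-05]), 'tool_pos': array([0.27847642, 0.61409941, 0.20872063]), 'tcp_rot': array([-0.66367195, -3.07016174,  0.00308167]), 'contact_force': array([0.34697394, 0.15428278, 0.48922799]), 'moment': array([-2.71117801e-02,  2.79509978e-02, -1.71321904e-05]), 'grasp_force': 0.0, 'gripper_width': 0.08802742275690868}
```

View pics/top0.png

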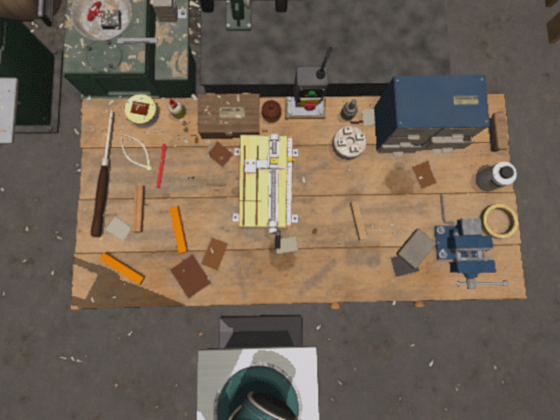

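View pics/scene0.png

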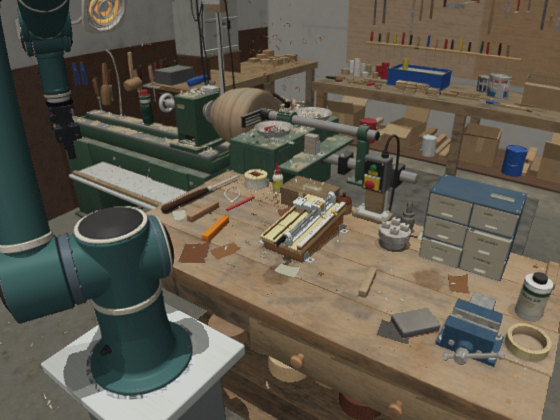

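Run:
```python
from h import *
import pickle
c=pickle.load(open("top0.pkl","rb"));im=c["image"]
a=cv2.resize(im[130:260,215:315],None,fx=6,fy=6,interpolation=cv2.INTER_CUBIC)[:600*2]
a=cv2.resize(im[130:258,228:304],None,fx=4.6,fy=4.6,interpolation=cv2.INTER_CUBIC)
b=cv2.resize(im[170:300,80:225],None,fx=3,fy=3,interpolation=cv2.INTER_CUBIC)
W=np.zeros((600,800,3),np.uint8);W[:a.shape[0],:a.shape[1]]=a;W[:b.shape[0],360:360+b.shape[1]]=b
cv2.imwrite("pics/c1.png",W)
for n in[(139,190),(139,208),(139,225),(178,229),(122,267),(359,221),(415,245),(162,165)]:
    p=world(c,*n);print(n,p.round(3),im[n[1],n[0]])
```

```text
(139, 190) [0.584 0.322 0.021] [ 90 133 184]
(139, 208) [0.533 0.32  0.021] [ 89 135 186]
(139, 225) [0.486 0.318 0.025] [ 86 128 180]
(178, 229) [0.474 0.213 0.016] [ 10 127 216]
(122, 267) [0.373 0.359 0.023] [ 10 126 216]
(359, 221) [ 0.487 -0.291  0.018] [105 146 184]
(415, 245) [ 0.417 -0.441  0.023] [110 120 130]
(162, 165) [0.659 0.264 0.005] [ 55  60 178]
```

View pics/c1.png

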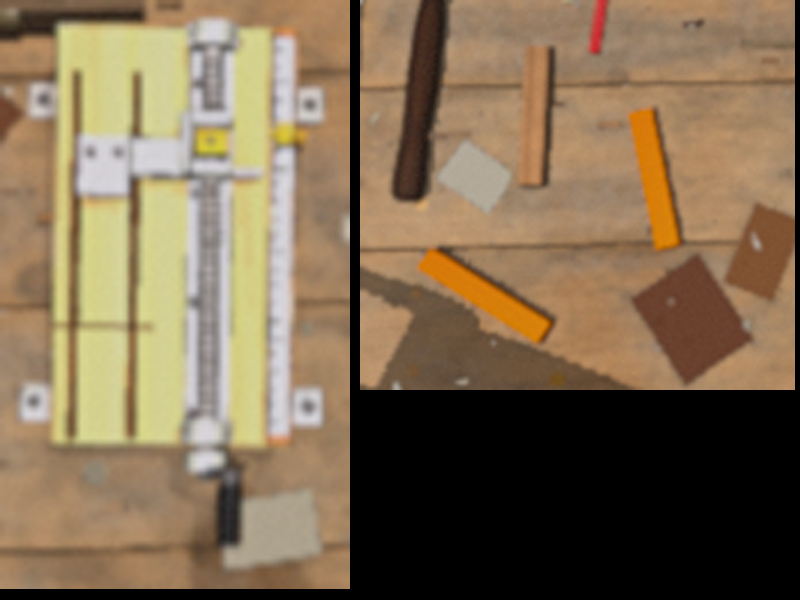

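The long pen_blank candidates are the tan bar at (139,208) and the two orange bars at (178,229) and (122,267). The tan one fits: olive-coloured and about 130 mm long. The orange ones are look-alikes. The pale bar at (359,221) is the shorter blank. In the crop (4.6x, offset 228,130), the channel strips run from (71/131,437) to (77/138,72), the crank sleeve is centred near (229,509), the pointer tip is near (262,173) and the cursor near (289,133). Next I'll fit the cradle frame.

Run:
```python
from h import *
import pickle
c=pickle.load(open("top0.pkl","rb"));im=c["image"]
C=lambda X,Y:((X+.5)/4.6-.5+228,(Y+.5)/4.6-.5+130)
s8=np.sin(np.radians(8))
lo=.042+.003*s8+.006; hi=.042+.222*s8+.006
for n,p,h in[("Llo",(71.5,437),lo),("Rlo",(131,437),lo),("Lhi",(77,72),hi),("Rhi",(137.5,72),hi)]:
    print(n,at_height(c,*C(*p),h).round(4))
for n,p,h in[("bedlowL",(50,444),.042),("bedlowR",(268,444),.042),("bedhiL",(57,25),.042+.25*s8),("bedhiR",(271,25),.042+.25*s8),("screwlo",(208,405),.069),("screwhi",(213,100),.042+.19*s8+.025)]:
    print(n,at_height(c,*C(*p),h).round(4))
# point cloud
vv,uu=np.mgrid[130:262,225:305]
sl=slopes(c,np.c_[uu.ravel(),vv.ravel()]);z=c["z_map"][130:262,225:305].ravel()
P=np.array(c["position"])+(np.c_[sl,np.ones(len(sl))]*z[:,None])@Rm(c["orientation"]).T
P=P.reshape(132,80,3); np.save("P.npy",P)
# bed region between strips, crop coords x 85-125,y 210-430
b=P[47:92,19:27].reshape(-1,3);A=np.c_[b[:,:2],np.ones(len(b))];k=np.linalg.lstsq(A,b[:,2],rcond=None)[0]
print("plane",k,"slope deg",np.degrees(np.arctan(np.hypot(k[0],k[1]))),"std",(A@k-b[:,2]).std())
# sleeve: dark pixels
g=im[130:262,225:305].max(2);m=(g<60);m[:100]=0;m[121:]=0;m[:,:48]=0;m[:,60:]=0
ys,xs=np.nonzero(m);print("sleeve px",xs.mean()+225,ys.mean()+130,ys.min()+130,ys.max()+130,xs.min()+225,xs.max()+225,"med",np.median(P[m],0),len(xs))
print((P[100:122,48:58,2]*1000).round(0).astype(int))
```

```text
Llo [0.4787 0.0319 0.0484]
Rlo [ 0.4781 -0.0031  0.0484]
Lhi [0.6924 0.0254 0.0789]
Rhi [ 0.6919 -0.0103  0.0789]
bedlowL [0.4755 0.045  0.042 ]
bedlowR [ 0.4732 -0.0841  0.042 ]
bedhiL [0.7221 0.0371 0.0768]
bedhiR [ 0.7206 -0.0904  0.0768]
screwlo [ 0.4937 -0.0485  0.069 ]
screwhi [ 0.67   -0.0544  0.0934]
plane [ 0.14435105  0.19068011 -0.0298828 ] slope deg 13.450061213162366 std 0.0026819370165433207
sleeve px 277.3829787234043 241.40425531914894 236 247 275 279 med [ 0.42935637 -0.0579085   0.09007506] 47
[[  78   79   72   74    2    1    1   -7    0   -4]
 [  78   75   75   70    0    1   -2    3   -1    1]
 [  81   85   87   93   91   92   93   86    1   -1]
 [  78   81   87   93   98   97   92   94    2    1]
 [  -1    0   -1    2   90   87   -4   -2    1    1]
 [   1    0   88   88   94   91   91   94   -3    4]
 [   0    0   90   92   93   90   93   89   -4    1]
 [   3    1   87   91   92   90   89   86   -2    1]
 [  -2    1   83   87   90   94   91   84    3    0]
 [  -2   -2   83   91   93   88   91   87    4    4]
 [   1    0   86   90   91   94   88   91    5    2]
 [  -2    2   83   91   93   90   90   80    3    1]
 [   0    0   85   91   90   90   93   85 1220    3]
 [  -1   -5   84   87   90   89   88   81    4    2]
 [   0    0   89   89   89   85   90   82    1   -2]
 [  -2   -2   86   86   90   92   91   84    2    5]
 [   0    0   84   86   89   90   88   85    4    0]
 [   1    3   85   87   86   86   86   84    2    0]
 [  -1   -2   -5   82   87   93   84   -1   -2    4]
 [  -3    4    2   -1    4    6    5   -2    2    0]
 [  -2    2   -2   -2    3    4    3    4    4    1]
 [  -1   -4    3   -3    6    3    4    2   -1    3]]
```

```bash
cat >> h.py <<'E'
yaw=-.032; s8,c8=np.sin(np.radians(8)),np.cos(np.radians(8))
CL=np.array([.4743,.0145,.042])
xc=np.array([c8*np.cos(yaw),c8*np.sin(yaw),s8]); yc=np.array([-np.sin(yaw),np.cos(yaw),0]); zc=np.cross(xc,yc)
RC=np.c_[xc,yc,zc]
def cr(p): return CL+RC@np.array(p,float)   # cradle -> world
def crT(P): return RC.T@(np.array(P)-CL)
def crot(sgn=1): return R.from_matrix(np.c_[np.cross(sgn*yc,-zc),sgn*yc,-zc]).as_rotvec()
AX=np.array([-.036,-.062,.025])
def sleeve(a,r=.026,off=.002):  # TCP world for crank angle a
    return cr(AX+np.array([0,-r*np.sin(a),r*np.cos(a)-.019+off]))
E
python3 - <<'E'
from h import *
s=manip.state();print(crT(world({**cams.capture("top")},139,208)))
for g in(1,-1):
    q=inverse_kinematics(cr([-.036,-.073,.15]),crot(g));print(g,q)
g=min((1,-1),key=lambda g:abs(inverse_kinematics(cr([-.036,-.073,.15]),crot(g))[5]))
print("use",g)
manip.set_gripper(.045,force=10)
manip.move_pose(cr([-.036,-.062-.0115,.15]),crot(g))
manip.move_linear(sleeve(.46),rate=.12)
f0=manip.state()["contact_force"]
manip.set_gripper(0,force=10)
s=manip.state();print(s["clock"],s["gripper_width"],s["grasp_force"],f0,s["contact_force"],crT(s["tool_pos"])-AX)
E
```

```text
[ 0.04589174  0.30723235 -0.02658905]
1 [-0.21760774 -0.3340847   2.23428719  0.02876014  1.10429792 -1.76757641]
-1 [-0.21760774 -0.3340847   2.23428719  0.02876014  1.10429792  1.37401624]
use -1
5.2583 0.00047644460728468355 0.0 [-0.09970455  0.32598893 -0.1985328 ] [-0.1296849  -0.45481906 -0.0459781 ] [ 1.21422522e-05 -1.15576489e-02  6.29051222e-03]
```

Run:
```python
from h import *
import pickle
t=cams.capture("top");s=cams.capture("scene");pickle.dump((t,s),open("g1.pkl","wb"))
p=proj(s,cr(AX)).astype(int)
print(p,proj(s,sleeve(.46)),proj(s,cr(AX+[0,-.0115,.0233])),proj(t,cr(AX+[0,-.0115,.0233])))
a=cv2.resize(s["image"][195:275,235:365],None,fx=6,fy=6,interpolation=cv2.INTER_CUBIC);cv2.imwrite("pics/g1.png",a)
```

```text
[276 244] [279.77567987 243.98677436] [279.17536263 238.97113568] [276.89390253 241.13706818]
```

View pics/g1.png

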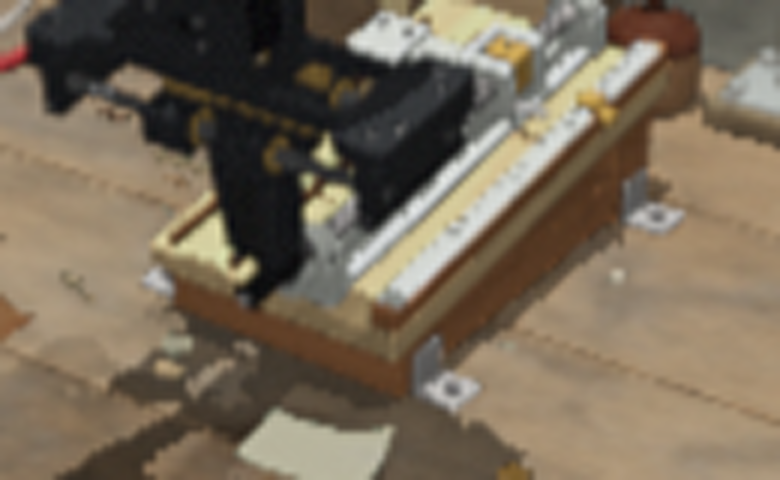

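Run:
```python
from h import *
import pickle
s=pickle.load(open("scene0.pkl","rb"));t=pickle.load(open("g1.pkl","rb"))[0]
a=cv2.resize(s["image"][195:275,235:365],None,fx=4,fy=4,interpolation=cv2.INTER_CUBIC)
def dot(a,c,P,o,f,col):
    q=proj(c,P);cv2.circle(a,tuple(int(x) for x in((q-o+.5)*f)),3,col,1)
for k,(P,col) in enumerate([(cr([0,0,0]),(0,0,255)),(cr([.25,0,0]),(0,0,255)),(cr(AX),(255,0,0)),(cr(AX+[-.018,-.0115,.0233]),(0,255,0)),(cr(AX+[.018,-.0115,.0233]),(0,255,0)),(cr([0,.0575,0]),(255,0,255))]):
    dot(a,s,P,np.array([235,195]),4,col)
b=cv2.resize(t["image"][170:270,230:310],None,fx=3.2,fy=3.2,interpolation=cv2.INTER_CUBIC)
W=np.zeros((330,800,3),np.uint8);W[:320,:520]=a;W[:320,530:786]=b
cv2.imwrite("pics/g2.png",W)
st=manip.state();print(st["tool_pos"],st["tcp_rot"])
```

```text
[ 0.43194371 -0.05770753  0.06793989] [ 3.13134465 -0.05006028  0.21888075]
```

View pics/g2.png

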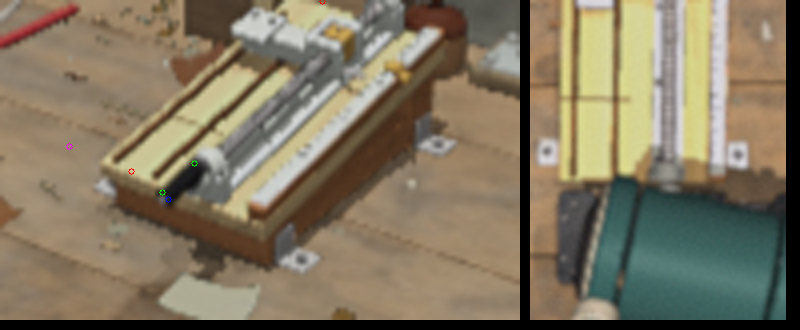

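Run:
```python
from h import *
import pickle
s=pickle.load(open("scene0.pkl","rb"));t=pickle.load(open("top0.pkl","rb"))
C=lambda X,Y:((X+.5)/4-.5+235,(Y+.5)/4-.5+195)
for n,X,Y in[("sleeve near",172,199),("sleeve mid",187,187),("sleeve far",200,176),("hub",212,162),("lowedge chan",136,172),("bed mid ch",160,150),("low left",106,164),("right corner",263,231),("block on scale",270,205),("bracket R",298,258),("bracket far",436,145),("bench",100,280),("card",200,295)]:
    u=C(X,Y);p=world(s,*u);i,j=int(round(u[1])),int(round(u[0]))
    z=s["z_map"][i,j];print(n,np.round(u,1),p.round(4),"toppix",proj(t,p).round(1))
```

```text
sleeve near [277.6 244.4] [ 0.411  -0.0656  0.0807] toppix [280.1 248.3]
sleeve mid [281.4 241.4] [ 0.426  -0.0671  0.0826] toppix [280.5 242.5]
sleeve far [284.6 238.6] [ 0.4459 -0.0638  0.0796] toppix [279.1 235. ]
hub [287.6 235.1] [ 0.4686 -0.0581  0.0771] toppix [276.7 226.6]
lowedge chan [268.6 237.6] [0.4759 0.0115 0.0411] toppix [250.8 225.8]
bed mid ch [274.6 232.1] [0.5018 0.009  0.0472] toppix [251.5 216.1]
low left [261.1 235.6] [0.4738 0.0365 0.0403] toppix [241.7 226.8]
right corner [300.4 252.4] [ 0.4691 -0.0994  0.0363] toppix [291.4 227.7]
block on scale [302.1 245.9] [ 0.4783 -0.0988  0.0521] toppix [291.4 223.8]
bracket R [309.1 259.1] [ 0.4959 -0.1116  0.0036] toppix [294.8 219.4]
bracket far [343.6 230.9] [ 0.6876 -0.1189  0.0019] toppix [295.4 154. ]
bench [259.6 264.6] [ 0.4017 -0.0112  0.0005] toppix [259.7 253.7]
card [284.6 268.4] [ 0.4231 -0.0791  0.0026] toppix [283.9 245.5]
```

Run:
```python
from h import *
import pickle
manip.set_gripper(.05,force=10); s1=manip.state()
manip.move_linear(cr(AX+[-.01,.012,.12]),rate=.25)
s=cams.capture("scene");pickle.dump(s,open("s3.pkl","wb"));t=cams.capture("top")
print(s1["clock"],s1["gripper_width"],s1["contact_force"],manip.state()["clock"])
a=cv2.resize(s["image"][190:270,235:335],None,fx=5,fy=5,interpolation=cv2.INTER_CUBIC)
g=pickle.load(open("g1.pkl","rb"))[1]["image"]
b=cv2.resize(g[215:265,255:310],None,fx=5,fy=5,interpolation=cv2.INTER_CUBIC)
W=np.zeros((400,800,3),np.uint8);W[:,:500]=a;W[:250,510:785]=b
cv2.imwrite("pics/g3.png",W)
```

```text
6.2083 0.05002402339033019 [ 0.25907145  0.3907634  -0.32378158] 6.925
```

View pics/g3.png

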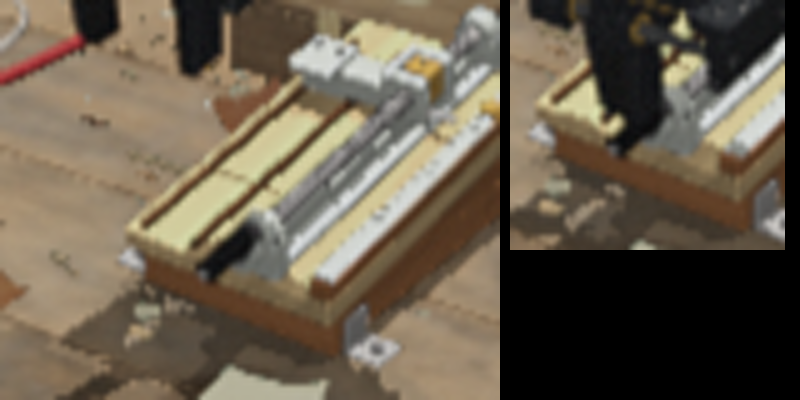

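Run:
```python
from h import *
import pickle
g=pickle.load(open("g1.pkl","rb"))[1];s=pickle.load(open("s3.pkl","rb"))
for n,c in(("g1",g),("s3",s)):
    print(n)
    for v in range(232,247,2):
        for u in range(272,288,2):
            p=crT(world(c,u,v))-AX; 
            d=c["image"][v,u].max()<75
            print("%4d,%4d,%4d%s"%(*(p*1000).round(),"*" if d else " "),end=" |")
        print(v)
    print(n)
```

```text
g1
 -13,  -2,  52  | -11,  -6,  52* |  -9, -12,  53* | -11, -20,  57* | -12, -27,  61* |  -7, -29,  58* |   3, -28,  51* |  45,   0,  12  |232
 -12,   0,  44  | -12,  -6,  46* | -10, -11,  47* | -10, -18,  49* | -11, -26,  53* |  -6, -28,  50* |   4, -26,  43* |  21, -19,  28  |234
  47,  54, -25  | -11,  -4,  38* | -12, -13,  42* | -11, -18,  44* | -14, -27,  49* |  -5, -27,  43* |  10, -20,  30* |  16, -22,  26* |236
  41,  49, -26  |  39,  40, -21* |  50,  43, -30  | -11, -17,  36* | -14, -26,  42* |   2, -20,  28* |   7, -23,  26* |  17, -21,  18  |238
  34,  44, -26  |  37,  39, -26  | -12, -11,  28  | -10, -16,  28* |  -8, -21,  29* |   0, -21,  24* |  16, -14,   9* |  28, -11,   0  |240
  34,  45, -34  | -21, -11,  28  | -20, -17,  30* | -13, -18,  25* |  -9, -21,  24* |  16,  -6,  -1* |  18, -12,   1  |  24, -14,  -3  |242
  42,  53, -50  | -23, -12,  23  | -21, -17,  24* | -19, -22,  24* |  32,  15, -27  |  34,   9, -26  |  38,   6, -28  |  35,  -4, -22  |244
  43,  55, -59  |  42,  47, -55  |  44,  41, -54* |  42,  32, -49  |  34,  17, -37  |  36,  12, -36  |  34,   3, -31 
[... 451 characters left out ...]
41,  49, -26  |  38,  40, -20* |  48,  41, -27  |  50,  35, -26  |  -2, -17,  30* |   5, -17,  25* |   8, -22,  25* |  20, -18,  15  |238
  34,  45, -27  |  38,  41, -28  | -13, -11,  29  | -10, -16,  29* |  -3, -16,  24* |   0, -21,  24* |  17, -13,   8* |  28, -11,   0  |240
  34,  45, -34  | -18,  -8,  24  | -22, -19,  32* | -15, -19,  26* |  -9, -21,  23* |  14,  -8,   2* |  21,  -9,  -2  |  24, -14,  -3  |242
  41,  52, -49  | -25, -13,  25  | -24, -19,  26* | -17, -20,  22* |  35,  17, -30  |  35,  10, -27  |  36,   4, -26  |  36,  -3, -23  |244
  41,  54, -57  |  42,  47, -55  |  44,  41, -54* |  42,  32, -49  |  36,  19, -39  |  32,   9, -32  |  34,   3, -31  |  34,  -4, -29  |246
s3
```

Run:
```python
from h import *
import pickle
s=pickle.load(open("s3.pkl","rb"));st=manip.state();T=st["tool_pos"];Q=Rm(st["tcp_rot"])
print(T,st["clock"])
for y in(-.042,-.025,0,.025,.042):
    for x in(-.009,.009): print(y,x,proj(s,T+Q@[x,y,0]).round(1))
m=(s["image"].max(2)<75)
for v in range(190,214,1): print(v,"".join("#" if m[v,u] else "." for u in range(235,300)))
for u,v in[(253,195),(258,195),(273,196),(276,200),(273,203)]: print((u,v),(Q.T@(world(s,u,v)-T)).round(4))
```

```text
[ 0.40565113 -0.03332714  0.17691336] 6.925
-0.042 -0.009 [250.4 206.4]
-0.042 0.009 [254.8 202.9]
-0.025 -0.009 [255.6 208.2]
-0.025 0.009 [260.  204.7]
0 -0.009 [263.3 210.9]
0 0.009 [267.7 207.4]
0.025 -0.009 [271.2 213.8]
0.025 0.009 [275.6 210.1]
0.042 -0.009 [276.7 215.7]
0.042 0.009 [281. 212.]
190 ..............#########............################.##...........
191 ...............########............################..............
192 ...............#########...........#############...#.............
193 ...............#########...........#########...#.................
194 ...............#########...........#########.....................
195 ................########...........#########.....................
196 ................#######.............########.....................
197 .................#####.............#########.....................
198 .................###...............#########...............##....
199 ...................................#########.....................
200 ....................................########.....................
201 .......................
[... 367 characters left out ...]
.........................
207 .................................................................
208 ...........................................................##....
209 ..........................................................##.....
210 .........................................................#.......
211 .................................................................
212 .................................................................
213 .................................................................
(253, 195) [-0.0099 -0.0263 -0.0398]
(258, 195) [ 0.0061 -0.0244 -0.0313]
(273, 196) [-0.0126  0.0405 -0.0591]
(276, 200) [-0.0047  0.0417 -0.0436]
(273, 203) [-0.0102  0.0359 -0.0362]
```

Picture g3: the sleeve is still at about (281,240), untouched, and the fingers closed above it. The finger tips render about 25 mm short of the reported TCP, so I'll check the true tip height by touching bare bench.

Run:
```python
from h import *
manip.set_gripper(.0,force=10)
manip.move_linear([.40,.10,.10],rate=.3)
manip.move_linear([.40,.10,.03],rate=.2)
manip.dwell(.1);f0=manip.state()["contact_force"]
z=.03
while z>-.045:
    z-=.003; manip.move_linear([.40,.10,z],rate=.06)
    f=manip.state()["contact_force"]-f0
    if abs(f[2])>2.5: break
s=manip.state();print(z,f,s["tool_pos"],s["clock"])
manip.move_linear([.40,.10,z+.03],rate=.2)
```

```text
-0.029999999999999992 [-14.36616906  -3.04782157  35.73077962] [ 0.40062433  0.10011069 -0.02755464] 14.0167
```

```bash
cat >> h.py <<'E'
DZ=.028
def sleeve(a,r=.0263,off=.002,ax=AX):
    return cr(np.array(ax)+np.array([0,-r*np.sin(a),r*np.cos(a)-.019+off-DZ]))
E
python3 - <<'E'
from h import *
manip.move_linear([.40,.08,.11],rate=.35)
manip.move_linear(cr(AX+[0,-.013,.055]),rate=.35)
manip.set_gripper(.045,force=12)
f0=manip.state()["contact_force"]
manip.move_linear(sleeve(.46)+yc*-.0015,rate=.12)
f1=manip.state()["contact_force"]-f0
manip.set_gripper(0,force=12)
s=manip.state();print(s["clock"],s["gripper_width"],s["grasp_force"],f1,s["contact_force"]-f0)
E
```

```text
17.4833 0.013533029743034034 12.000744044780731 [0.55281158 0.82898336 0.43958739] [-0.50721654  0.90095168  2.43589968]
```

Run:
```python
from h import *
a=.5
for k in range(10):
    a+=np.pi/5
    manip.move_linear(sleeve(a),rate=.1)
    s=manip.state();f=RC.T@s["contact_force"]
    print(round(a,2),s["clock"],f.round(1),(crT(s["tool_pos"]-sleeve(a)+CL)*1e3).round(2))
    if np.linalg.norm(f)>35: print("stop");break
```

```text
1.13 17.7917 [ 2.9  1.3 -3.8] [ 0.29 -0.11 -0.35]
1.76 18.1083 [ 2.9  6.1 -1.5] [ 0.3   0.94 -0.31]
2.38 18.425 [1.7 5.6 2.1] [ 0.41  0.89 -0.05]
3.01 18.7417 [-0.   2.8  4.5] [0.47 0.46 0.28]
3.64 19.0583 [0.9 0.5 4.5] [0.44 0.2  0.28]
4.27 19.375 [1.5 0.7 1.2] [0.36 0.07 0.23]
4.9 19.6917 [1.1 2.4 2.2] [0.15 0.05 0.06]
5.53 20.0083 [-0.3  3.8  6.8] [ 0.14 -0.02  0.07]
6.15 20.325 [ 2.6 -1.7  0.3] [ 0.21 -0.55 -0.42]
6.78 20.6417 [ 6.2  0.5 -4.7] [ 0.17 -0.05 -0.7 ]
```

Run:
```python
from h import *
import pickle
a=.5+2*np.pi
for k in range(15):
    a+=np.pi/5
    manip.move_linear(sleeve(a),rate=.11)
s=manip.state();f=RC.T@s["contact_force"]
print(round(a,3),s["clock"],f.round(1),s["gripper_width"])
t=cams.capture("top");sc=cams.capture("scene");pickle.dump((t,sc),open("w1.pkl","wb"))
t0=pickle.load(open("top0.pkl","rb"));s0=pickle.load(open("scene0.pkl","rb"))
W=np.zeros((600,800,3),np.uint8)
for i,c in enumerate((t0,t)):
    W[:300,i*400:i*400+390]=cv2.resize(c["image"][140:180,260:312],None,fx=7.5,fy=7.5,interpolation=cv2.INTER_CUBIC)
for i,c in enumerate((s0,sc)):
    W[300:,i*400:i*400+390]=cv2.resize(c["image"][192:232,305:357],None,fx=7.5,fy=7.5,interpolation=cv2.INTER_CUBIC)
cv2.imwrite("pics/w1.png",W)
```

```text
16.208 25.1417 [ 1.8  3.4 -1.3] 0.013522800595286365
```

View pics/w1.png

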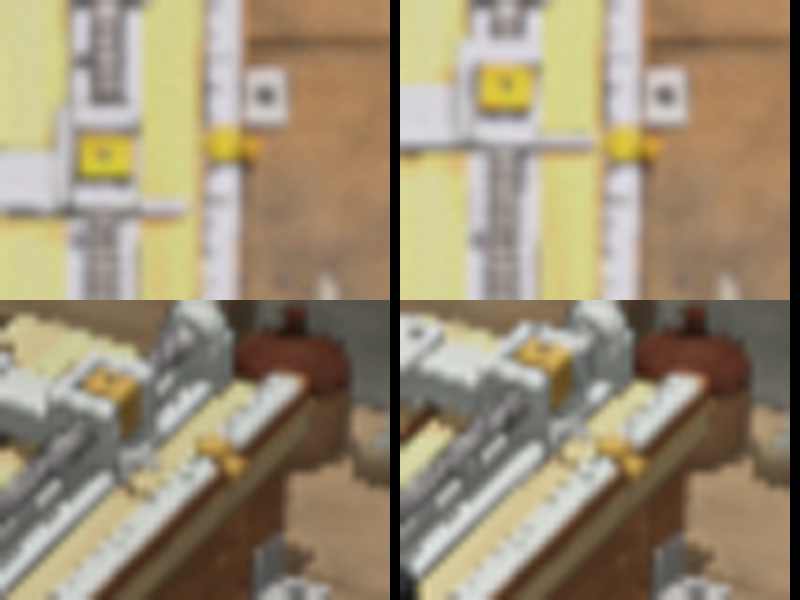

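Picture w1: in the top crop the pointer bar went from row 208 to row 141 while the cursor centre stayed at row 145. The pointer is now about 1.4 mm past the cursor. I'll add 3.5 mm and then measure it to sub-pixel.

```bash
cat >> h.py <<'E'
def rows(img,verbose=False):
    """sub-pixel rows in top image of pointer (cols 281-283) and cursor (cols 287-291)"""
    f=img.astype(float)
    b=f[140:180,281:284,0].mean(1); base=np.median(b)   # white bar has high blue on yellow bed
    w=np.clip(b-base-12,0,None); k=w.argmax(); sl=slice(max(k-3,0),k+4)
    p=140+(np.arange(40)[sl]*w[sl]).sum()/w[sl].sum()
    y=(f[140:180,287:292,2]-f[140:180,287:292,0]).mean(1)
    w2=np.clip(y-np.median(y)-25,0,None)
    if verbose: print(b.round(0),y.round(0))
    return p,140+(np.arange(40)*w2).sum()/w2.sum()
E
python3 - <<'E'
from h import *
import pickle
t0=pickle.load(open("top0.pkl","rb"));t1=pickle.load(open("w1.pkl","rb"))[0]
print(rows(t0["image"],True),rows(t1["image"],True))
a=.5+5*np.pi
for k in range(4):
    a+=.35*2*np.pi/4
    manip.move_linear(sleeve(a),rate=.1)
manip.dwell(.15)
T=[cams.capture("top") for _ in range(4)];pickle.dump(T[0],open("w2.pkl","wb"))
for t in T: print(rows(t["image"]))
print(a,manip.state()["clock"])
c=T[0]
for u,v in[(282,158.),(282,159.),(289,159)]: print(crT(at_height(c,u,v,.042+.025+.02)))
E
```

```text
[142. 142. 140. 141. 142. 140. 140. 139. 139. 139. 140. 138. 138. 138.
 139. 137. 137. 137. 137. 136. 135. 136. 135. 134. 131. 139. 174. 194.
 152. 112. 123. 132. 131. 133. 130. 132. 130. 131. 131. 131.] [  8.   8.   7.   7.   8.   8.   7.   6.   5.   4.   3.   3.   2.   1.
   1.   8.  46.  97. 133. 141. 122.  59.  12.   4.   4.   3.   5.   4.
   3.   2.   2.   4.   7.   9.  10.   9.   8.   8.   7.   7.]
[144. 144. 145. 144. 142. 143. 143. 142. 141. 141. 141. 141. 140. 140.
 140. 139. 138. 157. 187. 151. 113. 127. 137. 138. 135. 136. 137. 136.
 134. 134. 134. 134. 134. 133. 132. 134. 133. 132. 131. 132.] [  8.   9.   7.   7.   8.   7.   8.   6.   5.   5.   3.   3.   2.   2.
   1.   7.  47.  98. 136. 143. 123.  60.  12.   4.   4.   3.   5.   4.
   2.   2.   2.   5.   7.   9.  10.  10.   9.   8.   7.   7.]
(np.float64(166.6983758700696), np.float64(158.68354743083003)) (np.float64(157.86666666666667), np.float64(158.67909002904162))
(np.float64(156.65925925925927), np.float64(158.68343051506318))
(np.float64(156.66666666666666), np.float64(158.682720232333))
(np.float64(156.6766917293233), np.float64(158.67895247332686))
(np.float64(156.6648451730419), np.float64(158.68597857838364))
18.40707812546182 26.7583
[ 0.1859917  -0.08473864  0.01930281]
[ 0.18323894 -0.08476413  0.01968969]
[ 0.18357434 -0.10365599  0.01964255]
```

Run:
```python
from h import *
import pickle
a=18.40708
n=11;d=1.02*2*np.pi/n
for k in range(n):
    a-=d
    manip.move_linear(sleeve(a),rate=.1)
manip.dwell(.15)
T=[cams.capture("top") for _ in range(2)];pickle.dump((T[0],cams.capture("scene")),open("w3.pkl","wb"))
for t in T: print(rows(t["image"]))
print(rows(T[0]["image"],True))
print(a,manip.state()["clock"],RC.T@manip.state()["contact_force"])
W=np.zeros((600,800,3),np.uint8)
sc=pickle.load(open("w3.pkl","rb"))[1]
W[:,:390]=cv2.resize(T[0]["image"][140:180,262:288+0],None,fx=15,fy=15,interpolation=cv2.INTER_CUBIC)
W[:400,400:]=cv2.resize(T[0]["image"][148:168,262:302],(800,400),interpolation=cv2.INTER_CUBIC)[:,400:]
W[:400,:800]=cv2.resize(T[0]["image"][148:168,262:302],(800,400),interpolation=cv2.INTER_CUBIC)
cv2.imwrite("pics/w3.png",W[:400])
```

```text
(np.float64(158.63053435114503), np.float64(158.68263183357521))
(np.float64(158.64970059880238), np.float64(158.68780487804878))
[144. 143. 144. 143. 143. 141. 142. 141. 142. 142. 141. 140. 140. 139.
 140. 138. 136. 149. 195. 208. 155. 113. 126. 135. 137. 136. 135. 136.
 135. 134. 134. 133. 134. 133. 134. 133. 132. 131. 131. 132.] [  8.   8.   8.   7.   7.   8.   7.   7.   6.   4.   3.   3.   3.   1.
   0.   7.  47.  98. 135. 143. 124.  60.  12.   4.   4.   3.   5.   4.
   3.   2.   2.   4.   8.   9.  11.  10.   8.   7.   7.   7.]
(np.float64(158.63053435114503), np.float64(158.68263183357521))
11.998230986676829 30.3583 [-1.5760075   1.47387727 -2.74285491]
```

View pics/w3.png

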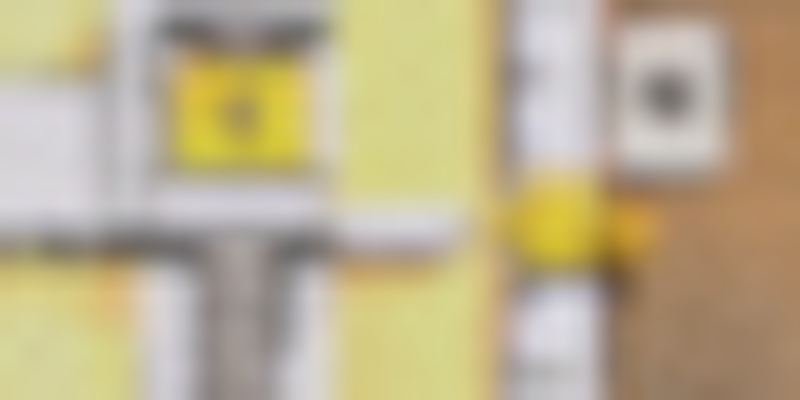

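Picture w3: the pointer centreline (row ~222) and the cursor centre (row ~223) are level, and the nut bears on the lower lug of the fork (gap above it). I'll release the crank and pick up the long blank.

```bash
sed -i 's/^DZ=.028$/DZ=.0284/' h.py
python3 - <<'E'
from h import *
import pickle
c=pickle.load(open("top0.pkl","rb"))
vv,uu=np.mgrid[178:240,125:155];z=c["z_map"][178:240,125:155].ravel();ok=z>0
sl=slopes(c,np.c_[uu.ravel(),vv.ravel()])
P=np.array(c["position"])+(np.c_[sl,np.ones(len(sl))]*z[:,None])@Rm(c["orientation"]).T
Q=P[ok&(P[:,2]>.012)&(P[:,2]<.04)]
m=np.median(Q,0);Q=Q[np.linalg.norm(Q-m,axis=1)<.08]
r=cv2.minAreaRect(Q[:,:2].astype(np.float32)*1000);print(r,Q.mean(0),len(Q),len(Q)*2.75**2)
ev,V=np.linalg.eigh(np.cov(Q[:,:2].T));d=V[:,1]*np.sign(V[0,1]);psi=np.arctan2(d[1],d[0]);print("psi",psi,np.sqrt(ev*12))
a=at_height(c,139.7,185,.022);b=at_height(c,137.5,231.7,.022);print(a,b,(a+b)/2,np.linalg.norm(a-b),np.arctan2((a-b)[1],(a-b)[0]))
e=at_height(c,250.5,172,.042+.033+.14*s8);print("lip0",crT(e))
x,y=np.array([np.cos(psi),np.sin(psi),0]),np.array([np.sin(psi),-np.cos(psi),0])
rot=R.from_matrix(np.c_[x,y,[0,0,-1]]).as_rotvec()
print(inverse_kinematics([*Q.mean(0)[:2],-.02],rot))
np.save("pick.npy",np.r_[Q.mean(0)[:2],psi,rot])
E
```

```text
((534.7034912109375, 331.9537353515625), (36.064170837402344, 128.99542236328125), 88.4096450805664) [0.53349113 0.32467541 0.02122282] 413 3123.3125
psi -0.02481160072803058 [0.02411883 0.13012337]
[0.59815038 0.32016863 0.022     ] [0.46765785 0.32190557 0.022     ] [0.53290411 0.3210371  0.022     ] 0.13050409255491233 -0.013309864638026768
lip0 [ 0.14548265 -0.00101232  0.03255377]
[0.50682796 0.39971683 1.89100778 0.         0.85086804 2.10243589]
```

Run:
```python
from h import *
manip.set_gripper(.04,force=12)
T=manip.state()["tool_pos"]
manip.move_linear(T+zc*.075,rate=.3)
psi=-.018
x,y=np.array([np.cos(psi),np.sin(psi),0]),np.array([np.sin(psi),-np.cos(psi),0])
rot=R.from_matrix(np.c_[x,y,[0,0,-1]]).as_rotvec()
manip.set_gripper(.05)
manip.move_pose([.533,.3215,.07],rot)
f0=manip.state()["contact_force"]
manip.move_linear([.533,.3215,.008-DZ],rate=.15)
f1=manip.state()["contact_force"]-f0
manip.set_gripper(0,force=25)
s=manip.state();print(s["clock"],s["gripper_width"],s["grasp_force"],f1)
if .018<s["gripper_width"]<.027:
    manip.move_linear([.533,.3215,.10],rate=.3)
    manip.move_pose(cr([.092,0,.10-DZ]),crot(-1))
    s=manip.state();print(s["clock"],s["gripper_width"],s["contact_force"]-f0)
    print([rows(cams.capture("top")["image"])])
```

```text
34.35 0.022613701618169776 25.00096946954727 [-0.4003602  -0.56845491 -0.07762115]
36.0833 0.022548672689644562 [0.67778598 0.06747416 0.02924548]
[(np.float64(158.63529411764705), np.float64(158.69157175398632))]
```

Run:
```python
from h import *
f0=manip.state()["contact_force"]
z=.017;manip.move_linear(cr([.092,.0003,z-DZ]),rate=.15)
while z>.004:
    z-=.002; manip.move_linear(cr([.092,.0003,z-DZ]),rate=.06)
    f=RC.T@(manip.state()["contact_force"]-f0); print(round(z,4),f.round(1))
    if abs(f[2])>4: break
s=manip.state();print(s["clock"],crT(s["tool_pos"]))
import pickle
sc=cams.capture("scene");pickle.dump(sc,open("pl.pkl","wb"))
cv2.imwrite("pics/pl.png",cv2.resize(sc["image"][180:270,235:355],None,fx=6,fy=6,interpolation=cv2.INTER_CUBIC))
```

```text
0.015 [ 0.3 -1.  -0.4]
0.013 [-0.6 -0.8  0.1]
0.011 [-0.1 -0.5 -0.1]
0.009 [-0.2 -1.2 -0. ]
0.007 [-6.1 -0.4 14.1]
38.0833 [ 0.09210231  0.00029393 -0.0197516 ]
```

View pics/pl.png

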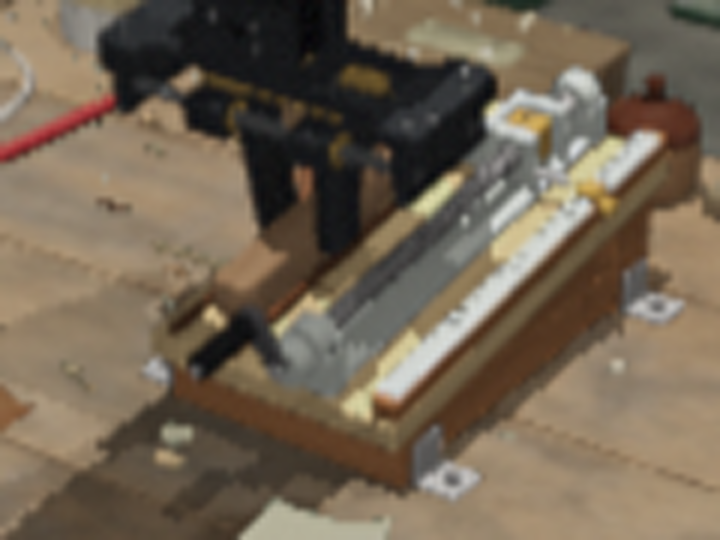

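Run:
```python
from h import *
manip.set_gripper(.034,force=12)
manip.dwell(.3)
T=manip.state()["tool_pos"];x=.0921
manip.move_linear(cr([x,.0003,.0085-DZ]),rate=.05)
manip.set_gripper(0,force=12)
f0=manip.state()["contact_force"]
x+=.014;manip.move_linear(cr([x,.0003,.0085-DZ]),rate=.06)
print(RC.T@(manip.state()["contact_force"]-f0))
while x<.125:
    x+=.0015; manip.move_linear(cr([x,.0003,.0085-DZ]),rate=.04)
    f=RC.T@(manip.state()["contact_force"]-f0); print(round(x,4),f.round(1))
    if f[0]<-6: break
s=manip.state();print(s["clock"],crT(s["tool_pos"]),s["gripper_width"])
```

```text
[-0.65735641  0.1800078   1.30913768]
0.1076 [-1.9 -0.5  2.1]
0.1091 [-1.1  0.2  0.9]
0.1106 [-1.   0.   0.9]
0.1121 [-0.4  0.4  0.9]
0.1136 [-1.1 -0.4  1.2]
0.1151 [-3.6  0.1  3. ]
0.1166 [-8.8 -0.1  8.1]
41.5167 [ 0.11450035  0.00030353 -0.02001752] 0.02258674586426925
```

Run:
```python
from h import *
import pickle
manip.set_gripper(.036,force=12);manip.dwell(.2)
manip.move_linear(manip.state()["tool_pos"]+zc*.08,rate=.2)
manip.move_linear([.42,.20,.16],rate=.35)
manip.dwell(.2)
t=cams.capture("top");sc=cams.capture("scene");print(rows(t["image"]),manip.state()["clock"])
W=np.zeros((600,800,3),np.uint8)
W[:,:330]=cv2.resize(t["image"][130:230,235:290],(330,600),interpolation=cv2.INTER_CUBIC)
W[:360,340:]=cv2.resize(sc["image"][180:270,240:355],(460,360),interpolation=cv2.INTER_CUBIC)
cv2.imwrite("pics/fin.png",W)
```

```text
(np.float64(158.64756446991404), np.float64(158.69405430711612)) 43.8333
```

View pics/fin.png

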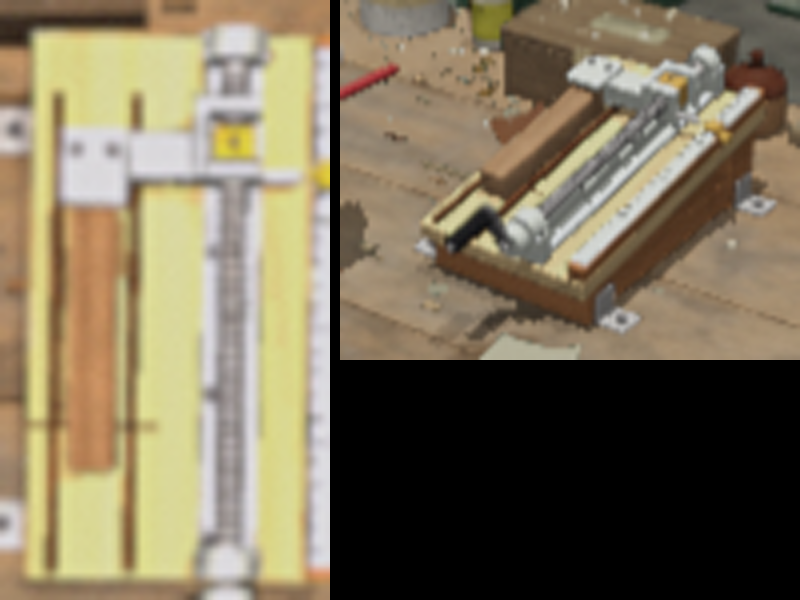

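The final picture shows the blank centred in the channel, from row 470 up to the lip at row 205. About 118 mm is visible, which matches its end resting on the face under the 12 mm lip. The pointer row is unchanged.

```bash
python3 -c "
from h import *
print(order.close_job())"
```

```text
the job is handed in; nothing more can be done
None
```

I set the stop level with the cursor with the screw's play taken up, laid the long blank in the channel and pushed it up against the stop, and handed the job in at about 44 s; the hand-in returned no verdict.

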